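# Open the double-latched hood of the bench spinner

### The arm

A 6-joint arm with a two-finger parallel gripper is mounted at the origin on a cart in front of the work surface, level with it; the furniture and walls round the work are solid. World frame = base frame: x ahead of the robot, y to its left, z up, the work surface at z = 0. Lengths are in m, angles in rad, forces in N, time in s.
With the tool pointing down it reaches from about 0.3 to 0.875 m from the base axis. Payload 4.2 kg.
Tool frame: the origin (TCP) lies midway between the tips of the shut fingers; the grasp point (between the pads) lies 19 mm behind it; z points along the fingers, y is the direction in which the jaws open and shut (so a half turn about z gives the same grasp; the last joint's range is limited). The gripper opens to 85 mm and grips with 20 to 120 N. Pads are 22 mm wide; open, the fingers measure 114 mm over their backs; the gripper's body (76 mm by 85 mm) begins 54 mm behind the grasp point. The pads swing forward as they close: fully open they stand 13 mm farther back than shut.
Start: joints at [-1.323, 0.32, 1.565, -0, 1.257, -0.02], TCP at [0.152, -0.555, 0.231] pointing down, gripper open.
Joint ranges: [-3.11, 3.11], [-0.84, 2.01], [0.21, 2.61], [-1.34, 4.49], [0.05, 2.63], [-2.56, 2.56]. Speed limits (rad/s): [2.57, 2.57, 3.14, 3.14, 3.14, 3.14].

### API

Orientations are given as a unit quaternion [x, y, z, w].
In Python, from bench import get_obs, capture, job_done, spot_in, masks_of gives the robot as it stands.
- The arm moves only by the shell command python3 -m crank 'ROWS' [FORCE]. ROWS is JSON, a list of rows, each an object with "rot": the turn, a rotation vector about the tool's x, y, z in degrees, a list of three; "travel": the shift along the tool's x, y, z in cm, a list of three; "fingers": the opening in per cent of the stroke, from 0 (shut) to 100 (fully open). In form: [{"rot": [ax, ay, az], "travel": [x, y, z], "fingers": fingers}, ...]. A call has 1 to 5 rows; each row is the pose to reach, as a shift and turn from the pose commanded when the call began, along the tool's axes at that moment; what a row does not reach only later rows make up. A row lasts 1/10 s, in which the tool goes at most 50 mm and 8.59 degrees, less where a joint would pass 70% of its speed; a pose out of reach is approached as far as the arm can. A call with a gripper value outside its range is refused whole. The fingers move at their own pace and stop on an object; FORCE is the grip in N (left out, the last holds). Time passes only in rows, so rows that repeat a pose let the fingers close. It gives the time, the measured TCP pose, the force and the opening at its end, in the units of the state.
- get_obs(): the state, without advancing time (a new reading comes with each control period).
- capture(name): name is "scene" or "top" or "wrist"; returns a dict with "pixels" (400x640x3 uint8, blue, green, red), "mtx" (3x3 intrinsics, pixels), "xyz" and "rotation" of the camera in the world. Camera axes: x right, y down, z forward; pixel columns grow to the right and rows downward; lengths in m; the calibration is good to about 2 mm. The wrist camera is an equidistant fisheye: a pixel r from the principal point sees the ray r / f radians off the axis. A picture is of the moment at which its call begins. There is no depth.
- job_done(): hands the job in, once; it reports no verdict.
Trained networks look in a picture, given as the dict that the camera call returned (one of the last four; its "shot" number tells which), for a name from the list of things; names that differ only in an ending like _2 or _b are one class to them, and where a whole thing is asked for, a point or a joint stands for the part that bears it (a point fixed in the world has none). Each returns a list of dicts, best first, with "p" (0 to 1); they miss things now and then, are a little off and sometimes report something else, mostly with a low value. They report only what shows in the picture. A call takes as long as a camera call.
- spot_in(picture, query): "extent" ([centre column, centre row, width, height] in pixels, round what is visible of it).
- masks_of(picture, query): "mask" (400x640 bool, what is visible of it) and "extent" ([centre column, centre row, width, height] in pixels, round what is visible of it).
The state is a dict: "time_s": time; "joints": joint angles; "joint_vel": joint speeds; "tau": joint torques, N m; "eef_pos": TCP position; "tool_rot": TCP orientation; "contact_force": force on the tool from outside, world axes, zero at the start; "moment": the same for the moment, N m; "grip_width": finger opening in m.
Only numpy, scipy, OpenCV 4.12 (cv2) and the standard library are available. Lean on these libraries where they do the work, as an engineer would, in place of code of your own. Each camera call takes 0.05 s, during which the arm holds its last target. There are 200 camera calls.

### The job

Open the small blue and white bench spinner so its tubes can be reached: turn the red knob clockwise to its stop, then lift the hood by its dark handle until the hidden second catch stops it. Push the orange tab that has come into view under the hood's front fully to the right (seen from the front) and swing the hood up to its stop, where it stays open by itself. Leave the loose beaker, bottle and vial around it standing where they are.

Things in the scene. Friction and masses are not known exactly. Their poses are not given: they have to be found in the camera images.
- spinner: Blue base of the spinner, 160 (x) x 136 (y) x 54 mm, fixed. Origin: centre of its underside, on the worktop; z up, -x its front (towards the robot), +y its left as the robot sees it. All positions below are in this frame, in mm. Its white hood, shut, spans x -125 to 85, y -80 to 80, top at z 90; it overhangs the front by 45, lower edge of that lip at z 62.
- knob (a joint): Turn of the red latch knob, rad: 0 wing across the spinner (along y), locked; 1.45 at the stop, wing nearly fore-and-aft (latch clear above about 1.15). Grows clockwise seen from above, stays where left (friction 0.06 N m), starts between 0 and 0.3.
- knob_grip (a point): Point on the upright axis of the red knob at the height to grip it. The knob is a wing 36 long, 12 thick, 26 tall on the hood's top; its top is 11 above this point, the hood's top 27 below. With the hood shut at x -30, y -45, z 117. The wing runs along this point's own y and turns with it.
- hood (a joint): Opening of the hood, rad: 0 shut, 0.95 fully open at its stop. Until the knob is released it rises no more than about 0.03; until the orange tab is pushed aside it stops on the second catch at about 0.50. A stiff hinge holds it wherever it is left (friction 0.6 N m; about 5 N at the handle lifts it).
- hood_handle (a point): Middle of the hood's dark round handle bar, 12 thick, along the spinner's y for 68 between two posts, its axis 40 above the hood's top. With the hood shut at x -95, y 12, z 130; it swings with the hood about point hood_hinge, up and to the rear.
- hood_hinge (a point): Middle of the hood's hinge axis, low at the rear of the base (x 70, y 0, z 15); the axis runs along the spinner's y. A hood point (dx, dz) from it when shut is at (dx cos a + dz sin a, dz cos a - dx sin a) when the hood stands at angle a.
- catch (a joint): Travel of the second catch, m: 0 catching, 0.018 at its stop; above about 0.012 the hood is free. It starts between 0 and 0.003, slides along the spinner's -y (to the right seen from its front), takes about 2 to 4 N to move and stays where it is left.
- catch_tab (a point): In the orange tab of the second catch, an upright plate 8 thick (y), x -118 to -82, z 20 to 54, sticking out of the base's front; this point at x -112, y -20 (catch 0), z 40. Hood shut: its lip hides the tab. Hood at the second catch: the lip is at x -79, z 137 and the tab is open from above and in front; slanting the tool 25 degrees, hand towards the robot, clears the lip.
- beaker: Empty glass beaker with a spout, 55 x 59 x 71 mm, loose, left of the spinner; origin at the centre of its underside. Leave it alone.
- reagent: White plastic bottle with a red cap, 56 mm wide and 122 mm tall, loose, left of the spinner; origin at the centre of its underside. Leave it alone.
- vial: Small white vial with a black cap, 21 mm wide and 57 mm tall, loose, to the right in front of the spinner; origin at the centre of its underside. Leave it alone.

How it is judged:
By the outcome, as a careful person would: the job done as asked, in the order asked, and still so for the second after the job is handed in, with the robot touching nothing.
It also fails if it takes over 59 s, if anything falls off the work surface, if the arm or the gripper's body presses on something with over 40 N, if the wrist force passes 120 N, or if a joint passes its speed limit or range.

## Working session

There is one attempt and no reset: what is moved stays moved. The work goes in short steps, Python scripts to look and compute and a shell command to move; the robot and the scene stay as the last step left them, time stands still between calls to the robot, and variables do not carry over. Pictures are saved under pics/ and viewed, about 8 in all and at most 12, crops included, and the job is handed in when it is done.

```bash
ls; mkdir -p pics; python3 - <<'E'
from bench import *
import cv2,numpy as np
o=get_obs();print(o['time_s'],o['eef_pos'],o['tool_rot'],o['grip_width'])
ims=[]
for n in("scene","top"):
    c=capture(n);print(n,c['mtx'].tolist(),np.round(c['xyz'],3),np.round(c['rotation'],4).tolist())
    ims.append(c['pixels'])
    for q in("spinner","knob","hood_handle","beaker","reagent","vial","hood"):
        r=spot_in(c,q);print(q,[(round(d['p'],2),np.round(d['extent'])) for d in r[:2]])
cv2.imwrite("pics/a.png",ims[0]);cv2.imwrite("pics/b.png",ims[1])
E
```

```text
pics
0.0 [ 0.15202835 -0.55405258  0.23048181] [ 9.91050572e-01  1.33484087e-01 -1.14985146e-04 -8.65901914e-04] 0.08512172029876094
scene [[401.3749072343486, 0.0, 321.00260913872086], [0.0, 401.3749072343486, 202.34489352902744], [0.0, 0.0, 1.0]] [-0.07   0.762  0.572] [-0.3926, 0.7924, -0.4204, 0.2029]
spinner [(0.96, array([311., 225., 127.,  87.]))]
knob [(0.61, array([328., 194.,  16.,  17.]))]
hood_handle [(0.74, array([310., 221., 124.,  80.]))]
beaker [(0.67, array([216., 253.,  31.,  40.]))]
reagent [(0.78, array([249., 278.,  32.,  68.]))]
vial [(0.76, array([432., 212.,  13.,  21.]))]
hood [(0.65, array([314., 222., 124.,  84.]))]
top [[435.2745993954988, 0.0, 324.3064311042961], [0.0, 435.2745993954988, 204.66118090989448], [0.0, 0.0, 1.0]] [0.366 0.337 1.179] [-0.7034, 0.7089, -0.0395, 0.0336]
spinner [(0.84, array([310., 205.,  69.,  89.])), (0.36, array([312., 205.,  70.,  92.]))]
knob [(0.68, array([309., 203.,  71.,  90.])), (0.56, array([329., 207.,  16.,  16.]))]
hood_handle [(0.61, array([312., 206.,  72.,  91.]))]
beaker [(0.9, array([238., 185.,  24.,  24.])), (0.55, array([236., 231.,  30.,  24.]))]
reagent [(0.62, array([237., 234.,  32.,  25.])), (0.51, array([308., 207.,  73.,  90.]))]
vial [(0.41, array([411., 246.,   7.,   7.]))]
hood [(0.72, array([308., 208.,  69.,  87.])), (0.29, array([309., 206.,  70.,  87.]))]
```

```bash
python3 - <<'E'
import cv2,numpy as np
a=cv2.imread("pics/a.png")[150:330,180:460];b=cv2.imread("pics/b.png")[130:280,210:430]
a=cv2.resize(a,(400*280//257,280));a=cv2.resize(cv2.imread("pics/a.png")[150:330,180:460],None,fx=1.6,fy=1.6,interpolation=2);b=cv2.resize(b,None,fx=1.6,fy=1.6,interpolation=2)
b=cv2.resize(cv2.imread("pics/b.png")[140:270,210:430],None,fx=3.6,fy=3.6,interpolation=2)
cv2.imwrite("pics/b2.png",b)
a=cv2.resize(cv2.imread("pics/a.png")[150:330,180:460],None,fx=2.8,fy=2.8,interpolation=2);cv2.imwrite("pics/a2.png",a)
E
```

```text
(no output)
```

View pics/b2.png

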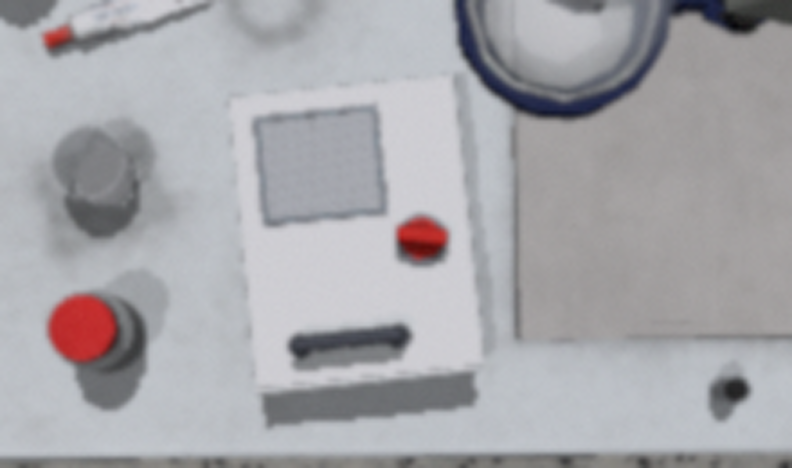

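View pics/a2.png

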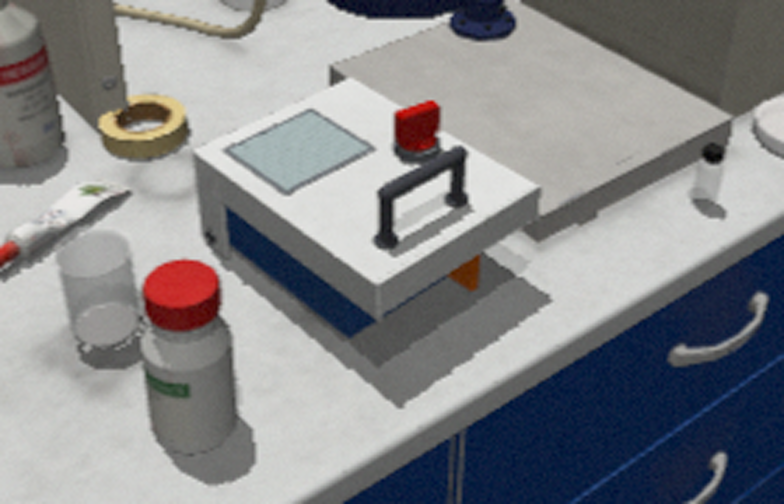

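```bash
cat >h.py <<'E'
import numpy as np
from scipy.spatial.transform import Rotation as R
from scipy.optimize import least_squares
def proj(c,P):
    p=(np.asarray(P)-c['xyz'])@R.from_quat(c['rotation']).as_matrix()
    K=np.array(c['mtx']);q=p@K.T;return q[:,:2]/q[:,2:]
E
python3 - <<'E'
from h import *; from bench import *
T,S=capture('top'),capture('scene')
P=np.array([[85,80,90],[85,-80,90],[-125,-80,90],[-125,80,90],[-95,44,130],[-95,-20,130],[-30,-45,128]])/1e3
t=np.array([[232,98],[458,76],[482,360],[258,386],[300,345],[400,335],[422,238]])/3.6+[210,140]
s=np.array([[196,155],[350,82],[540,190],[378,285]])/2.8+[180,150]
def W(v,P):
    c,n=np.cos(v[2]),np.sin(v[2]);return np.c_[P[:,0]*c-P[:,1]*n+v[0],P[:,0]*n+P[:,1]*c+v[1],P[:,2]]
f=lambda v:np.r_[(proj(T,W(v,P))-t).ravel(),(proj(S,W(v,P[:4]))-s).ravel()]
r=least_squares(f,[.4,.35,.1]);print(r.x,np.degrees(r.x[2]));print(np.round(r.fun.reshape(-1,2),1).tolist())
Q=np.array([[-30,-45,117],[-95,12,130],[-112,-20,40],[70,0,15]])/1e3
print(np.round(W(r.x,Q),4))
# knob wing angle
Kp=W(r.x,P[6:]);y=R.from_euler('z',r.x[2])
for k in(0,.1,.2,.3):
    d=np.array([np.sin(k),np.cos(k),0]);d=y.apply(d);e=proj(T,np.vstack([Kp-d*.018,Kp+d*.018]));print(k,np.round((e-[210,140])*3.6))
o=get_obs();M=R.from_quat(o['tool_rot']).as_matrix();print(M.round(3),np.round(o['eef_pos'],4), o['time_s'])
E
```

```text
[0.49909464 0.36696059 0.09258867] 5.304940284696639
[[-0.7, -0.5], [-0.8, -0.5], [1.3, 3.0], [-0.4, 2.3], [0.2, -0.3], [-1.1, -0.2], [0.4, -0.9], [-1.7, -2.3], [0.4, -2.2], [0.6, -1.3], [-0.1, 0.2]]
[[0.4734 0.3194 0.117 ]
 [0.4034 0.3701 0.13  ]
 [0.3894 0.3367 0.04  ]
 [0.5688 0.3734 0.015 ]]
0 [[450. 232.]
 [397. 237.]]
0.1 [[450. 235.]
 [397. 235.]]
0.2 [[450. 237.]
 [397. 232.]]
0.3 [[450. 240.]
 [397. 229.]]
[[ 0.964  0.265  0.   ]
 [ 0.265 -0.964 -0.   ]
 [-0.     0.    -1.   ]] [ 0.1521 -0.5545  0.2314] 0.9
```

```bash
python3 -c "
import cv2,numpy as np
a=cv2.imread('pics/a.png');b=cv2.imread('pics/b.png');cv2.imwrite('pics/c.png',cv2.resize(np.vstack([a,b]),(480,600)))"
```

```text
(no output)
```

View pics/c.png

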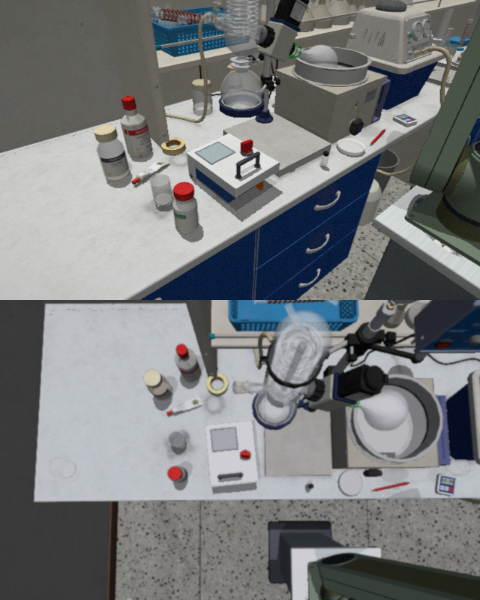

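```bash
python3 -m crank '[{"rot":[0,0,0],"travel":[0,0,-6],"fingers":100},{"rot":[0,0,0],"travel":[0,0,-12],"fingers":100},{"rot":[0,0,0],"travel":[3.9,-5,-14],"fingers":100},{"rot":[0,0,0],"travel":[7.8,-10,-14],"fingers":100},{"rot":[0,0,0],"travel":[11.7,-15,-14],"fingers":100}]'
```

```text
time_s: 1.4
eef_pos: [0.2071, -0.423, 0.3701]
tool_rot: [0.991, 0.133, 0.001, 0.002]
contact_force: [1.4, 0.5, -0.3]
grip_width: 0.085
```

```bash
python3 -m crank '[{"rot":[0,0,-8],"travel":[14.5,-18.8,0],"fingers":100},{"rot":[0,0,-16],"travel":[14.5,-18.8,0],"fingers":100},{"rot":[0,0,-24],"travel":[14.5,-18.8,0],"fingers":100},{"rot":[0,0,-32],"travel":[14.5,-18.8,0],"fingers":100},{"rot":[0,0,-40],"travel":[14.5,-18.8,0],"fingers":100}]'; python3 -c "
from bench import *;from h import *
o=get_obs();print(o['joints'],R.from_quat(o['tool_rot']).as_matrix().round(3))"
```

```text
time_s: 1.9
eef_pos: [0.2968, -0.2016, 0.3689]
tool_rot: [0.884, 0.467, 0.001, 0.0]
contact_force: [-0.0, -0.4, 0.8]
grip_width: 0.0852
[-6.29254726e-01 -9.70330737e-02  1.70840804e+00  6.10814070e-04
  1.52908948e+00 -3.10129049e-02] [[ 0.563  0.826  0.001]
 [ 0.826 -0.563 -0.   ]
 [ 0.001  0.001 -1.   ]]
```

```bash
python3 -m crank '[{"rot":[0,0,-7],"travel":[52.9,-14.8,0],"fingers":100},{"rot":[0,0,-14],"travel":[52.9,-14.8,0],"fingers":100},{"rot":[0,0,-21],"travel":[52.9,-14.8,0],"fingers":100},{"rot":[0,0,-28],"travel":[52.9,-14.8,0],"fingers":100},{"rot":[0,0,-35],"travel":[52.9,-14.8,0],"fingers":100}]'; python3 -c "
from bench import *;from h import *
o=get_obs();M=R.from_quat(o['tool_rot']).as_matrix();print(M.round(3),M.T@([.473,.319,.26]-o['eef_pos']))"
```

```text
time_s: 2.4
eef_pos: [0.3782, 0.0343, 0.369]
tool_rot: [0.703, 0.711, 0.0, 0.001]
contact_force: [1.3, -0.2, -0.6]
grip_width: 0.0849
[[-0.011  1.     0.002]
 [ 1.     0.011 -0.   ]
 [-0.     0.002 -1.   ]] [0.28363925 0.09782076 0.10903873]
```

```bash
python3 -m crank '[{"rot":[0,0,0],"travel":[27,9.3,0],"fingers":100},{"rot":[0,0,0],"travel":[27,9.3,2],"fingers":100},{"rot":[0,0,0],"travel":[27,9.3,5],"fingers":100},{"rot":[0,0,0],"travel":[27,9.3,8],"fingers":100},{"rot":[0,0,0],"travel":[27,9.3,11],"fingers":100}]';python3 -m crank '[{"rot":[0,0,0],"travel":[3,1,4],"fingers":100},{"rot":[0,0,0],"travel":[3,1,6],"fingers":100},{"rot":[0,0,0],"travel":[3,1,6],"fingers":100}]'; python3 - <<'E'
from bench import *;from h import *;import cv2
c=capture('wrist');o=get_obs();M=R.from_quat(o['tool_rot']).as_matrix();print(o['eef_pos'],M.round(3),M.T@([.473,.319,.18]-o['eef_pos']))
cv2.imwrite('pics/w1.png',c['pixels']);print(c['mtx'],c['xyz'],c['rotation'])
for q in('knob','hood_handle','hood'): print(q,[(round(d['p'],2),np.round(d['extent'])) for d in spot_in(c,q)[:2]])
E
```

```text
time_s: 2.9
eef_pos: [0.4538, 0.2558, 0.3008]
tool_rot: [0.704, 0.71, 0.002, 0.001]
contact_force: [0.5, -0.5, -0.1]
grip_width: 0.0855
time_s: 3.2
eef_pos: [0.4608, 0.2828, 0.2365]
tool_rot: [0.704, 0.71, -0.004, -0.001]
contact_force: [-0.3, -1.0, 0.2]
grip_width: 0.0853
[0.46186887 0.28275282 0.23906076] [[-0.007  1.    -0.003]
 [ 1.     0.007 -0.002]
 [-0.002 -0.003 -1.   ]] [0.03629175 0.01154347 0.05895414]
[[309.70691629   0.         322.12511339]
 [  0.         309.70691629 203.76323614]
 [  0.           0.           1.        ]] [0.46083498 0.3658892  0.37880179] [ 0.9863556   0.00436072 -0.00283647  0.16454657]
knob [(0.83, array([338., 155.,  30.,  46.]))]
hood_handle []
hood [(0.7, array([340., 106., 229., 177.])), (0.26, array([339., 105., 230., 176.]))]
```

View pics/w1.png

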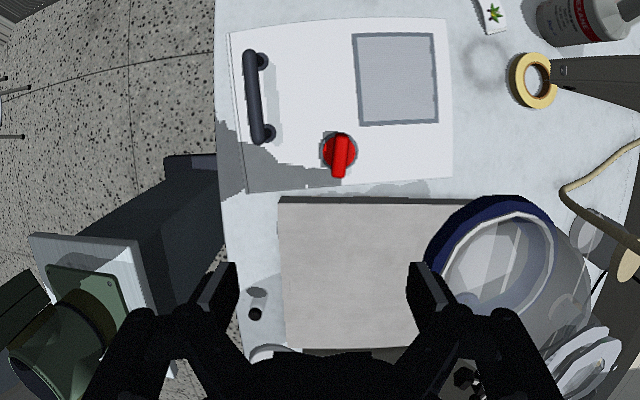

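```bash
cat >>h.py <<'E'
def fish(c,P):
    p=(np.asarray(P)-c['xyz'])@R.from_quat(c['rotation']).as_matrix()
    K=np.array(c['mtx']);rr=np.hypot(p[:,0],p[:,1]);th=np.arctan2(rr,p[:,2])
    return K[:2,2]+K[0,0]*(th/rr)[:,None]*p[:,:2]
def W(v,P):
    c,n=np.cos(v[2]),np.sin(v[2]);return np.c_[P[:,0]*c-P[:,1]*n+v[0],P[:,0]*n+P[:,1]*c+v[1],P[:,2]]
C1=dict(mtx=[[309.70691629,0,322.12511339],[0,309.70691629,203.76323614],[0,0,1]],xyz=[0.46083498,0.3658892,0.37880179],rotation=[0.9863556,0.00436072,-0.00283647,0.16454657])
E
python3 - <<'E'
from h import *
c=C1
P=np.array([[85,80,90],[85,-80,90],[-125,-80,90],[-125,80,90],[-95,46,130],[-95,-22,130]])/1e3
t=np.array([[447,17],[452,180],[247,193],[230,32],[251,57],[261,133]])
for PP,tt in((P,t),(P[:4],t[:4])):
    r=least_squares(lambda v:(fish(c,W(v,PP))-tt).ravel(),[.5,.367,.09]);print(r.x,r.fun.reshape(-1,2).round(1).tolist())
    v=r.x
    for k in(0,.1,.2,.3):
        d=np.array([np.sin(k),np.cos(k),0])*.018;b=np.array([-.03,-.045,.128]);print(k,fish(c,W(v,np.array([b+d,b-d,b+d-[0,0,.026],b-d-[0,0,.026]]))).round(0).tolist())
v=[.499,.367,.0926];print((fish(c,W(v,P))-t).round(1).tolist())
print(W(v,np.array([[-.03,-.045,.117]])))
E
```

```text
[0.5014558  0.36818038 0.08823085] [[1.2, 2.0], [1.6, -2.1], [-0.7, -0.1], [-2.1, -0.6], [0.8, -2.6], [-1.0, 3.5]]
0 [[340.0, 135.0], [343.0, 178.0], [339.0, 132.0], [342.0, 171.0]]
0.1 [[342.0, 135.0], [341.0, 178.0], [341.0, 132.0], [340.0, 171.0]]
0.2 [[345.0, 135.0], [339.0, 178.0], [343.0, 132.0], [338.0, 171.0]]
0.3 [[347.0, 136.0], [337.0, 177.0], [345.0, 132.0], [336.0, 171.0]]
[0.5014133  0.36790285 0.08782608] [[1.2, 2.3], [1.5, -1.8], [-0.7, 0.1], [-2.1, -0.4]]
0 [[340.0, 135.0], [343.0, 178.0], [339.0, 132.0], [341.0, 171.0]]
0.1 [[342.0, 135.0], [341.0, 178.0], [341.0, 132.0], [339.0, 171.0]]
0.2 [[345.0, 136.0], [339.0, 178.0], [343.0, 132.0], [338.0, 171.0]]
0.3 [[347.0, 136.0], [337.0, 178.0], [345.0, 133.0], [336.0, 171.0]]
[[-1.5, 2.4], [-0.3, -1.5], [-2.5, 1.5], [-4.9, 1.4], [-2.4, -0.5], [-3.7, 5.4]]
[[0.47328958 0.31941876 0.117     ]]
```

```bash
python3 -m crank '[{"rot":[0,0,2],"travel":[3.7,1.3,0],"fingers":50},{"rot":[0,0,2],"travel":[3.7,1.3,4],"fingers":50},{"rot":[0,0,2],"travel":[3.7,1.3,8],"fingers":50},{"rot":[0,0,2],"travel":[3.7,1.3,9],"fingers":50},{"rot":[0,0,2],"travel":[3.7,1.3,9],"fingers":50}]'; python3 - <<'E'
from bench import *;from h import *
o=get_obs();M=R.from_quat(o['tool_rot']).as_matrix();print(o['eef_pos'],o['grip_width'],M.round(3),M.T@([.4753,.3205,.099]-o['eef_pos']))
E
```

```text
time_s: 3.9
eef_pos: [0.4753, 0.3194, 0.1504]
tool_rot: [0.718, 0.697, -0.0, -0.0]
contact_force: [0.7, 0.4, 0.8]
grip_width: 0.0421
[0.47528461 0.31941875 0.15041935] 0.0421197886181105 [[ 0.03   1.    -0.001]
 [ 1.    -0.03  -0.001]
 [-0.001 -0.001 -1.   ]] [1.11209073e-03 2.06631931e-05 5.14186884e-02]
```

```bash
python3 -m crank '[{"rot":[0,0,0],"travel":[0.1,0,3],"fingers":50},{"rot":[0,0,0],"travel":[0.1,0,5],"fingers":50},{"rot":[0,0,0],"travel":[0.1,0,5.1],"fingers":20},{"rot":[0,0,0],"travel":[0.1,0,5.1],"fingers":0},{"rot":[0,0,0],"travel":[0.1,0,5.1],"fingers":0}]' 30; python3 -m crank '[{"rot":[0,0,0],"travel":[0,0,0],"fingers":0},{"rot":[0,0,0],"travel":[0,0,0],"fingers":0}]'
```

```text
time_s: 4.4
eef_pos: [0.4744, 0.3207, 0.1003]
tool_rot: [0.717, 0.697, -0.001, -0.0]
contact_force: [-5.6, -0.4, -3.3]
grip_width: 0.0267
time_s: 4.6
eef_pos: [0.4744, 0.3207, 0.1003]
tool_rot: [0.717, 0.697, -0.001, -0.0]
contact_force: [-5.1, 0.2, -2.5]
grip_width: 0.0265
```

```bash
python3 - <<'E'
from bench import *;import cv2
c=capture('wrist');s=capture('scene');a=cv2.resize(c['pixels'][100:400,170:490],(480,450))
b=cv2.resize(s['pixels'][150:250,270:380],(495,450),interpolation=2)[:,:320];cv2.imwrite('pics/w2.png',cv2.hconcat([a,b]))
E
```

```text
(no output)
```

View pics/w2.png

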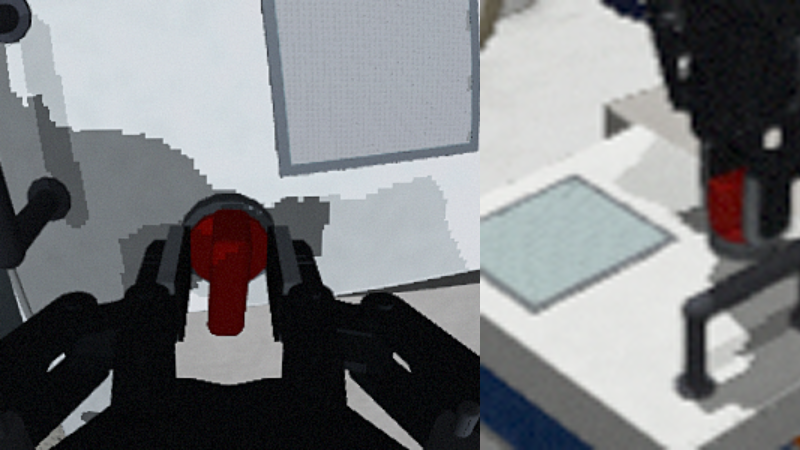

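```bash
python3 -m crank '[{"rot":[0,0,0],"travel":[0,0,0],"fingers":45},{"rot":[0,0,0],"travel":[0.0,0,-0.7],"fingers":45},{"rot":[0,0,0],"travel":[0.0,0,-0.7],"fingers":0},{"rot":[0,0,0],"travel":[0.0,0,-0.7],"fingers":0},{"rot":[0,0,0],"travel":[0.0,0,-0.7],"fingers":0}]' 30; python3 -m crank '[{"rot":[0,0,0],"travel":[0,0,0],"fingers":0},{"rot":[0,0,0],"travel":[0,0,0],"fingers":0}]'
```

```text
time_s: 5.2
eef_pos: [0.4742, 0.3215, 0.1076]
tool_rot: [0.718, 0.696, -0.0, -0.001]
contact_force: [-5.8, 1.0, 8.6]
grip_width: 0.0109
time_s: 5.4
eef_pos: [0.4742, 0.3215, 0.1076]
tool_rot: [0.718, 0.697, -0.0, -0.001]
contact_force: [-5.9, 1.0, 8.9]
grip_width: 0.0113
```

```bash
python3 -m crank '[{"rot":[0,0,8],"travel":[0,-0.1,-0.1],"fingers":0},{"rot":[0,0,16],"travel":[0,-0.1,-0.1],"fingers":0},{"rot":[0,0,24],"travel":[0,-0.1,-0.1],"fingers":0},{"rot":[0,0,32],"travel":[0,-0.1,-0.1],"fingers":0},{"rot":[0,0,40],"travel":[0,-0.1,-0.1],"fingers":0}]'; python3 -c "
from bench import *;print(get_obs()['moment'])"
```

```text
time_s: 5.9
eef_pos: [0.4748, 0.3212, 0.1077]
tool_rot: [0.913, 0.407, 0.001, 0.0]
contact_force: [-0.3, 0.6, 0.7]
grip_width: 0.0109
[-0.05731534 -0.03588617  0.05975178]
```

```bash
python3 -m crank '[{"rot":[0,0,8],"travel":[0,0,0],"fingers":0},{"rot":[0,0,16],"travel":[0,0,0],"fingers":0},{"rot":[0,0,24],"travel":[0,0,0],"fingers":0},{"rot":[0,0,32],"travel":[0,0,0],"fingers":0},{"rot":[0,0,37],"travel":[0,0,0],"fingers":0}]'; python3 -c "
from bench import *;print(get_obs()['moment'])"
```

```text
time_s: 6.4
eef_pos: [0.4751, 0.3207, 0.1077]
tool_rot: [0.995, 0.097, 0.001, 0.0]
contact_force: [0.2, -1.0, 1.0]
grip_width: 0.011
[-0.26228613  0.00587647  0.56063679]
```

```bash
python3 -m crank '[{"rot":[0,0,0],"travel":[0,0,0],"fingers":50},{"rot":[0,0,0],"travel":[0,0,-1],"fingers":50},{"rot":[0,0,0],"travel":[0,0,-5],"fingers":50},{"rot":[0,0,-8],"travel":[0,0,-7],"fingers":50},{"rot":[0,0,-16],"travel":[-3,-3.2,-7],"fingers":50}]' 60; python3 -m crank '[{"rot":[0,0,-8],"travel":[0,0,0],"fingers":50},{"rot":[0,0,-16],"travel":[0,0,0],"fingers":50},{"rot":[0,0,-24],"travel":[0,0,0],"fingers":50},{"rot":[0,0,-32],"travel":[0,0,0],"fingers":50},{"rot":[0,0,-40],"travel":[0,0,0],"fingers":50}]'; python3 - <<'E'
from bench import *;from h import *
o=get_obs();M=R.from_quat(o['tool_rot']).as_matrix();print(M.round(3),M.T@([.4055,.3716,.16]-o['eef_pos']),np.degrees(R.from_quat(o['tool_rot']).as_euler('zyx')))
E
```

```text
time_s: 6.9
eef_pos: [0.4435, 0.3469, 0.1818]
tool_rot: [0.971, 0.237, 0.005, -0.001]
contact_force: [-1.1, 2.6, -1.1]
grip_width: 0.043
time_s: 7.4
eef_pos: [0.4388, 0.3469, 0.1782]
tool_rot: [0.83, 0.558, 0.001, -0.0]
contact_force: [-0.2, 0.5, -0.1]
grip_width: 0.0424
[[ 0.378  0.926  0.001]
 [ 0.926 -0.378  0.001]
 [ 0.001  0.001 -1.   ]] [ 0.01028132 -0.04020492  0.01820436] [-6.77728993e+01  6.29796601e-02 -1.79946742e+02]
```

```bash
python3 -m crank '[{"rot":[0,0,-8],"travel":[1,-4,0],"fingers":50},{"rot":[0,0,-16],"travel":[1,-4,1],"fingers":50},{"rot":[0,0,-24],"travel":[1,-4,1],"fingers":50},{"rot":[0,0,-27.3],"travel":[1,-4,1],"fingers":50},{"rot":[0,0,-27.3],"travel":[1,-4,1],"fingers":50}]'; python3 - <<'E'
from bench import *;from h import *;import cv2
c=capture('wrist');o=get_obs();M=R.from_quat(o['tool_rot']).as_matrix();print(M.round(3),o['eef_pos'],M.T@([.4055,.3716,.112]-o['eef_pos']))
v=[.5012,.368,.0885];P=np.array([[-95,46,130],[-95,-22,130],[-95,12,130],[-30,-45,128],[-30,-45,90]])/1e3
p=fish(c,W(v,P));print(p.round());im=c['pixels'].copy()
for q in p: cv2.circle(im,tuple(int(a) for a in q.round()),2,(0,255,0),-1)
cv2.imwrite('pics/w3.png',im)
E
```

```text
time_s: 7.9
eef_pos: [0.4057, 0.3715, 0.1681]
tool_rot: [0.677, 0.736, 0.001, 0.0]
contact_force: [1.1, 0.8, 0.0]
grip_width: 0.0428
[[-0.081  0.997  0.001]
 [ 0.997  0.081  0.001]
 [ 0.001  0.001 -1.   ]] [0.40574725 0.37146846 0.16799527] [ 0.00010885 -0.00029136  0.05599511]
[[322. 184.]
 [323. 280.]
 [322. 235.]
 [410. 302.]
 [399. 275.]]
```

View pics/w3.png

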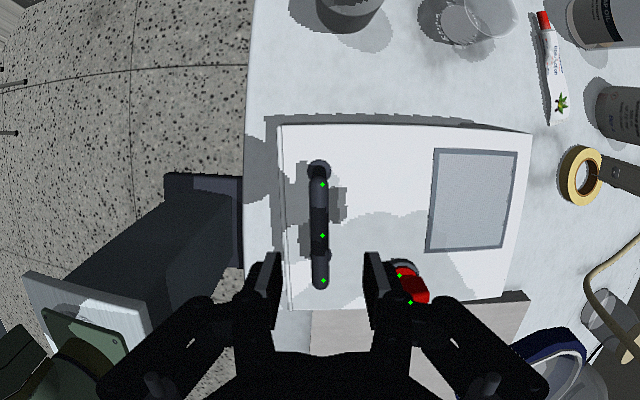

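```bash
python3 -m crank '[{"rot":[0,0,0],"travel":[0,0,4],"fingers":50},{"rot":[0,0,0],"travel":[0,0,5.6],"fingers":50},{"rot":[0,0,0],"travel":[0,0,5.6],"fingers":0},{"rot":[0,0,0],"travel":[0,0,5.6],"fingers":0},{"rot":[0,0,0],"travel":[0,0,5.6],"fingers":0}]' 40; python3 -m crank '[{"rot":[0,0,0],"travel":[0,0,0],"fingers":0},{"rot":[0,0,0],"travel":[0,0,0],"fingers":0}]'
python3 - <<'E'
import numpy as np
d=np.array([-165,115.])
for a in np.arange(0,1.01,.05):
    p=np.array([d[0]*np.cos(a)+d[1]*np.sin(a),d[1]*np.cos(a)-d[0]*np.sin(a)])-d
    print(round(a,2),(p/10).round(2))
E
```

```text
time_s: 8.45
eef_pos: [0.4041, 0.3711, 0.1121]
tool_rot: [0.678, 0.735, -0.001, -0.001]
contact_force: [-5.3, 0.8, -1.8]
grip_width: 0.0105
time_s: 8.65
eef_pos: [0.4041, 0.3712, 0.1121]
tool_rot: [0.678, 0.735, -0.001, -0.001]
contact_force: [-5.0, 0.8, -2.7]
grip_width: 0.0105
0.0 [0. 0.]
0.05 [0.6  0.81]
0.1 [1.23 1.59]
0.15 [1.9  2.34]
0.2 [2.61 3.05]
0.25 [3.36 3.72]
0.3 [4.14 4.36]
0.35 [4.94 4.96]
0.4 [5.78 5.52]
0.45 [6.64 6.03]
0.5 [7.53 6.5 ]
0.55 [8.44 6.93]
0.6 [9.38 7.31]
0.65 [10.32  7.64]
0.7 [11.29  7.93]
0.75 [12.27  8.16]
0.8 [13.25  8.35]
0.85 [14.25  8.49]
0.9 [15.25  8.57]
0.95 [16.26  8.61]
1.0 [17.26  8.6 ]
```

```bash
python3 -m crank '[{"rot":[0,0,0],"travel":[0,0.5,-0.8],"fingers":0},{"rot":[0,0,0],"travel":[0,1.1,-1.6],"fingers":0},{"rot":[0,0,0],"travel":[0,1.8,-2.35],"fingers":0},{"rot":[0,0,0],"travel":[0,2.5,-3.05],"fingers":0},{"rot":[0,0,0],"travel":[0,3.25,-3.7],"fingers":0}]'
```

```text
time_s: 9.15
eef_pos: [0.4369, 0.3743, 0.1499]
tool_rot: [0.678, 0.735, -0.001, -0.002]
contact_force: [-9.7, 2.8, 2.3]
grip_width: 0.0106
```

```bash
python3 -m crank '[{"rot":[0,0,0],"travel":[0,0.7,-0.65],"fingers":0},{"rot":[0,0,0],"travel":[0,1.5,-1.25],"fingers":0},{"rot":[0,0,0],"travel":[0,2.3,-1.8],"fingers":0},{"rot":[0,0,0],"travel":[0,3.2,-2.3],"fingers":0},{"rot":[0,0,0],"travel":[0,3.8,-2.6],"fingers":0}]'
```

```text
time_s: 9.65
eef_pos: [0.4752, 0.3781, 0.1773]
tool_rot: [0.678, 0.735, 0.001, -0.002]
contact_force: [-9.6, 2.5, 5.3]
grip_width: 0.0105
```

```bash
python3 -m crank '[{"rot":[0,0,0],"travel":[0,0.3,-0.15],"fingers":0},{"rot":[0,0,0],"travel":[0,0.5,-0.3],"fingers":0}]'
```

```text
time_s: 9.85
eef_pos: [0.4799, 0.3785, 0.1799]
tool_rot: [0.678, 0.735, 0.001, -0.002]
contact_force: [-9.7, 3.6, 0.7]
grip_width: 0.0107
```

```bash
python3 -m crank '[{"rot":[0,0,0],"travel":[0,0.2,-0.1],"fingers":0},{"rot":[0,0,0],"travel":[0,0.4,-0.2],"fingers":0}]'; python3 - <<'E'
from bench import *;from h import *;import cv2
s=capture('scene');print(get_obs()['contact_force'])
cv2.imwrite('pics/s3.png',cv2.resize(s['pixels'][130:290,250:450],(750,600),interpolation=2))
E
```

```text
time_s: 10.05
eef_pos: [0.481, 0.3786, 0.1805]
tool_rot: [0.678, 0.735, -0.002, -0.004]
contact_force: [-15.4, 4.0, -1.3]
grip_width: 0.0106
[-13.89405821   3.48567969   1.45941164]
```

View pics/s3.png

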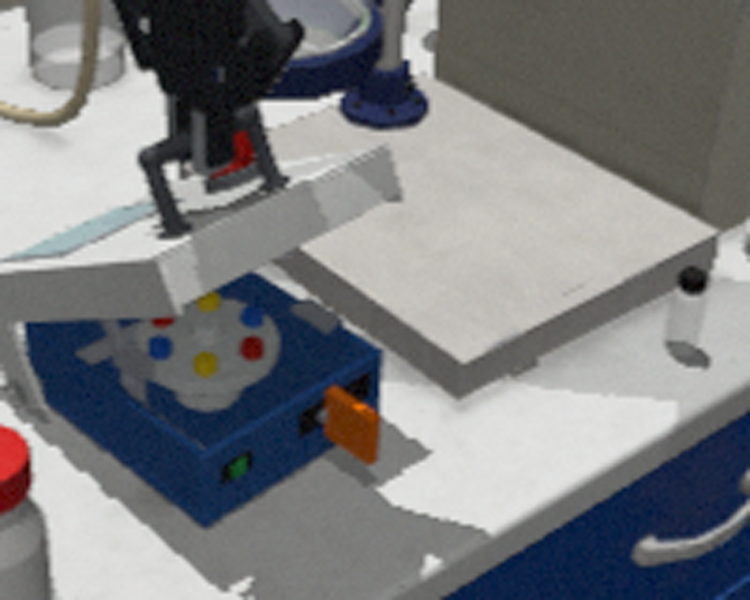

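```bash
python3 -m crank '[{"rot":[0,0,0],"travel":[0,-0.3,0],"fingers":45},{"rot":[0,0,0],"travel":[0,-0.3,0],"fingers":45},{"rot":[0,0,0],"travel":[0,-0.3,-4],"fingers":45},{"rot":[0,0,0],"travel":[0,-0.3,-8],"fingers":30},{"rot":[-8,0,0],"travel":[0,-4,-8],"fingers":0}]'; python3 -m crank '[{"rot":[-8,0,0],"travel":[0,-4,0],"fingers":0},{"rot":[-16,0,0],"travel":[0,-6,0],"fingers":0},{"rot":[-17,0,0],"travel":[0,-6,0],"fingers":0},{"rot":[-17,0,0],"travel":[0,-6,0],"fingers":0}]'; python3 - <<'E'
from bench import *;from h import *;import cv2
o=get_obs();M=R.from_quat(o['tool_rot']).as_matrix();print(o['eef_pos'],M.round(3))
v=[.5012,.368,.0885]
for q in([-112,12,130],[-112,12,37],[-112,-24,37]): print(M.T@(W(v,np.array([q])/1e3)[0]-o['eef_pos'])*100)
E
```

```text
time_s: 10.6
eef_pos: [0.4578, 0.3798, 0.2694]
tool_rot: [0.678, 0.73, 0.065, 0.051]
contact_force: [0.2, 2.1, -0.0]
grip_width: 0.0122
time_s: 11.0
eef_pos: [0.3855, 0.37, 0.2524]
tool_rot: [0.661, 0.718, 0.161, 0.147]
contact_force: [0.4, -0.0, 0.1]
grip_width: 0.0006
[0.38545598 0.37001468 0.25235076] [[-0.083  0.902  0.423]
 [ 0.997  0.075  0.037]
 [ 0.001  0.425 -0.905]]
[-0.0376405  -4.9143121  11.20904433]
[-0.04943798 -8.8640368  19.6286367 ]
[-3.64939006 -8.84579588 19.63214948]
```

```bash
python3 -m crank '[{"rot":[0,0,0],"travel":[0,-2,4.4],"fingers":0},{"rot":[0,0,0],"travel":[0,-4,8.8],"fingers":0},{"rot":[0,0,0],"travel":[0,-6,13.2],"fingers":0},{"rot":[0,0,0],"travel":[0,-8,17.6],"fingers":0},{"rot":[0,0,0],"travel":[0,-8.9,19.6],"fingers":0}]'; python3 - <<'E'
from bench import *;from h import *;import cv2
s=capture('scene');t=capture('wrist');o=get_obs();print(o['eef_pos'],o['contact_force'])
cv2.imwrite('pics/s4.png',cv2.hconcat([cv2.resize(s['pixels'][130:290,270:430],(400,400),interpolation=2),cv2.resize(t['pixels'][100:400,170:470],(400,400))]))
E
```

```text
time_s: 11.5
eef_pos: [0.3898, 0.3693, 0.0324]
tool_rot: [0.663, 0.717, 0.157, 0.147]
contact_force: [0.4, -0.1, 0.9]
grip_width: -0.0
[0.38972985 0.36919058 0.0328593 ] [0.06929226 0.07793188 0.74029221]
```

View pics/s4.png

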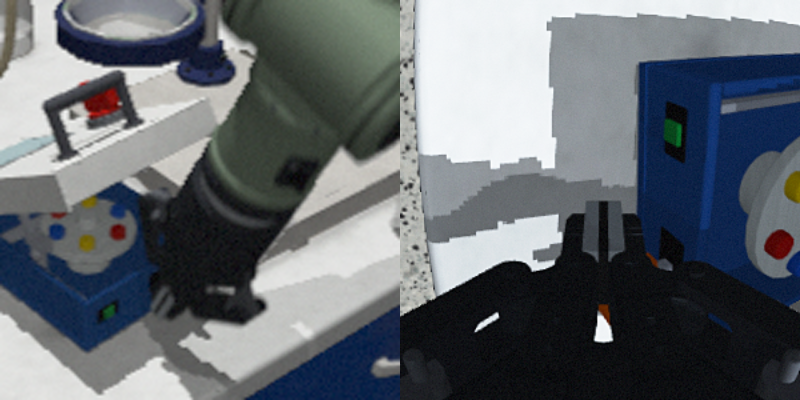

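```bash
python3 -m crank '[{"rot":[0,0,0],"travel":[-1,0,0],"fingers":0},{"rot":[0,0,0],"travel":[-1.6,0,0],"fingers":0},{"rot":[0,0,0],"travel":[-2.2,0,0],"fingers":0},{"rot":[0,0,0],"travel":[-2.8,0,0],"fingers":0},{"rot":[0,0,0],"travel":[-3.2,0,0],"fingers":0}]'; python3 -m crank '[{"rot":[0,0,0],"travel":[-0.3,0,0],"fingers":0},{"rot":[0,0,0],"travel":[-0.5,0,0],"fingers":0}]'
```

```text
time_s: 12.1
eef_pos: [0.3911, 0.3381, 0.0369]
tool_rot: [0.662, 0.717, 0.161, 0.147]
contact_force: [0.7, 1.0, 0.5]
grip_width: 0.0002
time_s: 12.3
eef_pos: [0.3911, 0.3342, 0.0363]
tool_rot: [0.661, 0.718, 0.161, 0.146]
contact_force: [-2.7, 6.2, 3.5]
grip_width: -0.0001
```

```bash
python3 -m crank '[{"rot":[0,0,0],"travel":[-0.3,0,0],"fingers":0},{"rot":[0,0,0],"travel":[-0.6,0,0],"fingers":0}]'; python3 -m crank '[{"rot":[0,0,0],"travel":[-0.3,0,0],"fingers":0},{"rot":[0,0,0],"travel":[-0.5,0,0],"fingers":0}]'
```

```text
time_s: 12.5
eef_pos: [0.3913, 0.3339, 0.0366]
tool_rot: [0.66, 0.719, 0.165, 0.141]
contact_force: [-8.8, 20.2, -1.5]
grip_width: 0.0002
time_s: 12.7
eef_pos: [0.3914, 0.3336, 0.0369]
tool_rot: [0.659, 0.72, 0.169, 0.137]
contact_force: [-11.4, 30.0, -5.8]
grip_width: 0.0001
```

```bash
python3 -m crank '[{"rot":[0,0,0],"travel":[1,0,0],"fingers":0},{"rot":[0,0,0],"travel":[2.5,0,0],"fingers":0},{"rot":[0,0,0],"travel":[2.5,0,-5],"fingers":0},{"rot":[0,0,0],"travel":[2.5,0,-10],"fingers":0},{"rot":[0,0,0],"travel":[2.5,0,-14],"fingers":0}]'; python3 - <<'E'
from bench import *;from h import *;import cv2
t=capture('wrist');s=capture('scene');o=get_obs();M=R.from_quat(o['tool_rot']).as_matrix();print(o['eef_pos'],M.round(3))
v=[.5012,.368,.0885];P=np.array([[-118,-34,54],[-82,-34,54],[-118,-16,54],[-82,-16,54]])/1e3;print(fish(t,W(v,P)).round().tolist())
r=masks_of(t,'catch_tab');print([(d['p'],d['extent']) for d in r])
cv2.imwrite('pics/s5.png',cv2.hconcat([cv2.resize(s['pixels'][130:290,270:430],(400,400),interpolation=2),cv2.resize(t['pixels'][100:400,170:470],(400,400))]))
d=np.array([-165,115.])
a=.5;p=np.array([70+d[0]*np.cos(a)+d[1]*np.sin(a),12,15+d[1]*np.cos(a)-d[0]*np.sin(a)])/1e3;print(p,W(v,p[None]))
E
```

```text
time_s: 13.2
eef_pos: [0.3293, 0.3416, 0.1634]
tool_rot: [0.662, 0.718, 0.158, 0.147]
contact_force: [1.0, 0.8, -0.0]
grip_width: 0.0002
[0.33046465 0.34382611 0.16679068] [[-0.082  0.902  0.425]
 [ 0.997  0.072  0.04 ]
 [ 0.006  0.427 -0.904]]
[[327.0, 219.0], [361.0, 213.0], [327.0, 201.0], [361.0, 195.0]]
[(0.66, [377.9, 178.6, 135.5, 96.7])]
[-0.01966719  0.012       0.19502721] [[0.48054917 0.37821476 0.19502721]]
```

View pics/s5.png

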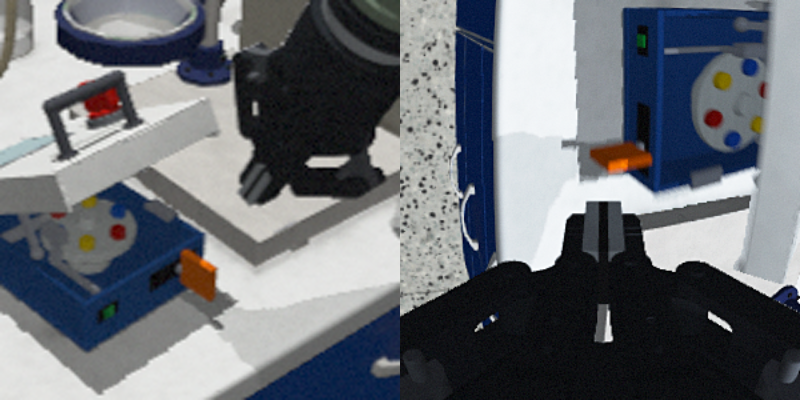

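```bash
python3 -m crank '[{"rot":[0,0,0],"travel":[0.8,4.2,-3],"fingers":50},{"rot":[0,0,0],"travel":[1.6,8.2,-5.5],"fingers":50},{"rot":[8,0,0],"travel":[2.2,11.3,-7.1],"fingers":50},{"rot":[16,0,0],"travel":[2.2,11.3,-7.1],"fingers":50},{"rot":[24.5,0,0],"travel":[2.2,11.3,-7.1],"fingers":50}]'; python3 -m crank '[{"rot":[0,0,0],"travel":[0,0,0],"fingers":50}]';python3 - <<'E'
from bench import *;from h import *
o=get_obs();M=R.from_quat(o['tool_rot']).as_matrix();print(o['eef_pos'],M.round(3))
for z in(.28,.179):print(M.T@([.480,.3785,z]-o['eef_pos'])*100)
E
```

```text
time_s: 13.85
eef_pos: [0.4016, 0.3698, 0.2746]
tool_rot: [0.678, 0.735, 0.001, 0.001]
contact_force: [0.3, 0.1, -0.7]
grip_width: 0.0428
time_s: 13.95
eef_pos: [0.4045, 0.3693, 0.2718]
tool_rot: [0.68, 0.734, 0.001, 0.003]
contact_force: [0.4, -0.2, -0.0]
grip_width: 0.0426
[0.4045488  0.36929519 0.27183381] [[-0.076  0.997  0.005]
 [ 0.997  0.076 -0.003]
 [-0.003  0.005 -1.   ]]
[ 0.34118047  7.59713842 -0.78106762]
[0.37094498 7.54852193 9.31877151]
```

```bash
python3 -m crank '[{"rot":[0,0,-0.5],"travel":[0.3,4,0],"fingers":50},{"rot":[0,0,-0.5],"travel":[0.3,7.55,0],"fingers":50},{"rot":[0,0,-0.5],"travel":[0.3,7.55,2],"fingers":50},{"rot":[0,0,-0.5],"travel":[0.3,7.55,4.5],"fingers":50},{"rot":[0,0,-0.5],"travel":[0.3,7.55,5],"fingers":50}]'; python3 - <<'E'
from bench import *;from h import *
t=capture('wrist');import cv2
o=get_obs();M=R.from_quat(o['tool_rot']).as_matrix();print(o['eef_pos'],M.round(3))
for z in(.28,.179):print(M.T@([.480,.3785,z]-o['eef_pos'])*100)
cv2.imwrite('pics/w6.png',t['pixels'])
E
```

```text
time_s: 14.45
eef_pos: [0.4742, 0.3771, 0.2203]
tool_rot: [0.675, 0.738, -0.001, 0.003]
contact_force: [0.2, -0.0, -0.6]
grip_width: 0.043
[0.47452138 0.37761786 0.22130861] [[-0.09   0.996  0.003]
 [ 0.996  0.09  -0.005]
 [-0.005  0.003 -1.   ]]
[ 0.00868135  0.57056432 -5.8676327 ]
[0.06032739 0.54131233 4.23219289]
```

View pics/w6.png

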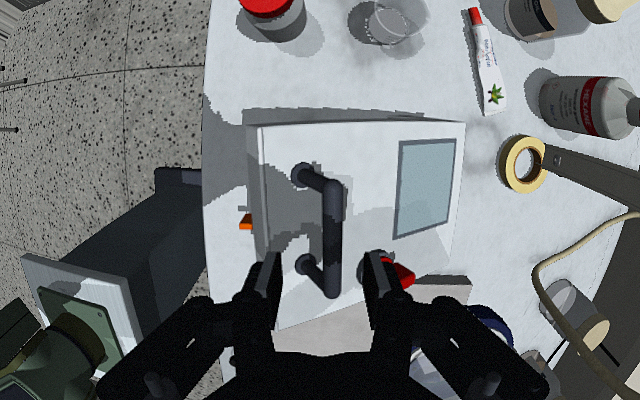

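```bash
python3 -m crank '[{"rot":[0,0,0],"travel":[0,0.55,0],"fingers":50},{"rot":[0,0,0],"travel":[0,0.55,3],"fingers":50},{"rot":[0,0,0],"travel":[0,0.55,4.2],"fingers":50},{"rot":[0,0,0],"travel":[0,0.55,4.2],"fingers":0},{"rot":[0,0,0],"travel":[0,0.55,4.2],"fingers":0}]' 40; python3 -m crank '[{"rot":[0,0,0],"travel":[0,0,0],"fingers":0},{"rot":[0,0,0],"travel":[0,0,0],"fingers":0}]'
```

```text
time_s: 15.0
eef_pos: [0.4824, 0.3797, 0.1843]
tool_rot: [0.675, 0.738, 0.003, 0.003]
contact_force: [-6.8, -1.8, 5.1]
grip_width: 0.0142
time_s: 15.2
eef_pos: [0.482, 0.3797, 0.1846]
tool_rot: [0.675, 0.738, 0.003, 0.003]
contact_force: [-3.9, -0.5, 4.2]
grip_width: 0.0104
```

```bash
python3 -m crank '[{"rot":[0,0,0],"travel":[0,0.9,-0.4],"fingers":0},{"rot":[0,0,0],"travel":[0,1.85,-0.8],"fingers":0},{"rot":[0,0,0],"travel":[0,2.8,-1.15],"fingers":0},{"rot":[0,0,0],"travel":[0,3.75,-1.45],"fingers":0},{"rot":[0,0,0],"travel":[0,4.75,-1.65],"fingers":0}]'
```

```text
time_s: 15.7
eef_pos: [0.5284, 0.3842, 0.2013]
tool_rot: [0.675, 0.738, 0.003, 0.002]
contact_force: [-7.2, 0.5, 8.9]
grip_width: 0.0106
```

```bash
python3 -m crank '[{"rot":[0,0,0],"travel":[0,1,-0.2],"fingers":0},{"rot":[0,0,0],"travel":[0,2,-0.33],"fingers":0},{"rot":[0,0,0],"travel":[0,3,-0.4],"fingers":0},{"rot":[0,0,0],"travel":[0,4,-0.45],"fingers":0},{"rot":[0,0,0],"travel":[0,4.3,-0.45],"fingers":0}]';python3 -m crank '[{"rot":[0,0,0],"travel":[0,0.2,0],"fingers":0},{"rot":[0,0,0],"travel":[0,0.3,0],"fingers":0}]'
```

```text
time_s: 16.2
eef_pos: [0.566, 0.3878, 0.2065]
tool_rot: [0.675, 0.738, -0.002, -0.003]
contact_force: [-25.2, -1.9, 13.7]
grip_width: 0.0105
time_s: 16.4
eef_pos: [0.566, 0.3878, 0.2065]
tool_rot: [0.674, 0.738, -0.005, -0.004]
contact_force: [-28.2, -2.8, 13.7]
grip_width: 0.0104
```

```bash
python3 -m crank '[{"rot":[0,0,0],"travel":[0,-0.6,0],"fingers":0},{"rot":[0,0,0],"travel":[0,-0.6,0],"fingers":40},{"rot":[0,0,0],"travel":[0,-0.6,0],"fingers":40},{"rot":[0,0,0],"travel":[0,-0.6,-4],"fingers":40},{"rot":[0,0,0],"travel":[0,-0.6,-8],"fingers":40}]';python3 -m crank '[{"rot":[0,0,0],"travel":[0,-4,-3],"fingers":40},{"rot":[0,0,0],"travel":[0,-8,-3],"fingers":40},{"rot":[0,0,0],"travel":[0,-12,-3],"fingers":40},{"rot":[0,0,0],"travel":[0,-16,-3],"fingers":40},{"rot":[0,0,0],"travel":[0,-16,-3],"fingers":40}]'; python3 - <<'E'
from bench import *;from h import *;import cv2
t=capture('top');s=capture('scene');o=get_obs();print(o['time_s'],o['eef_pos'],o['contact_force'])
v=[.5012,.368,.0885];d=np.array([-165,115.])
for a in(.9,.95,.5):
    P=np.array([[70+d[0]*np.cos(a)+d[1]*np.sin(a),y,15+d[1]*np.cos(a)-d[0]*np.sin(a)] for y in(46,-22)])/1e3
    print(a,((proj(s,W(v,P))-[180,130])*2.8).round())
for q in('beaker','reagent','vial'): print(q,[np.round(d['extent']) for d in spot_in(s,q)[:1]])
cv2.imwrite('pics/s7.png',cv2.resize(s['pixels'][130:330,180:460],None,fx=2.8,fy=2.8,interpolation=2))
E
```

```text
time_s: 16.9
eef_pos: [0.5694, 0.3867, 0.2845]
tool_rot: [0.675, 0.738, 0.002, 0.003]
contact_force: [1.5, 0.3, 0.8]
grip_width: 0.0339
time_s: 17.4
eef_pos: [0.4061, 0.3723, 0.3148]
tool_rot: [0.674, 0.739, 0.003, 0.003]
contact_force: [1.1, 0.4, 0.9]
grip_width: 0.0343
17.5 [0.40982874 0.37309165 0.31442751] [ 0.90499167 -0.3336899  -0.56337288]
0.9 [[235.  53.]
 [311.  24.]]
0.95 [[227.  47.]
 [302.  20.]]
0.5 [[306. 120.]
 [382.  87.]]
beaker [array([214., 253.,  29.,  43.])]
reagent [array([248., 278.,  39.,  70.])]
vial [array([434., 213.,  16.,  22.])]
```

View pics/s7.png

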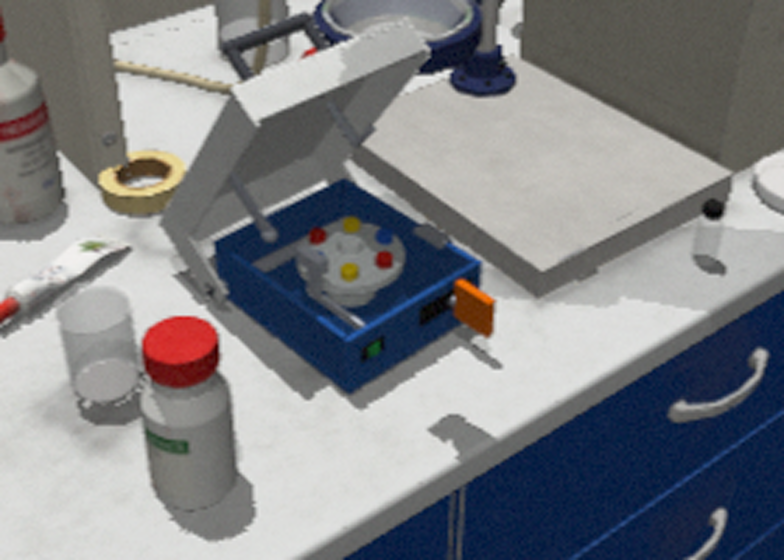

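```bash
python3 -c "
from bench import *;job_done();o=get_obs();print(o['time_s'],o['contact_force'])"
```

```text
the job is handed in; nothing more can be done
the job is handed in; nothing more can be done
```

The spinner is open, with the hood standing by itself at its stop, and I handed the job in at about 17.5 s of the 59 s allowed. `job_done()` gives no verdict.

- **Knob:** I turned it clockwise about 77° until the resistance rose to 0.56 N m, roughly 1.47 rad and so at the stop. My first grip closed on the disc under the wing, so I opened, raised the hand 7 mm and gripped the wing itself.
- **Second catch:** I lifted the hood by its handle until the second catch stopped it at about 0.50 rad.
- **Tab:** I pushed the orange tab right until it no longer moved under 30 N. The pictures afterwards show it moved clearly to the right. The wrist-camera points only roughly matched full travel (about 15 pixels off along the tab), so I relied mainly on the force.
- **Hood:** I swung it up until the arm met firm resistance (about 28 N), with the handle 16.2 cm back, as expected for 0.95 rad. After letting go, the last picture shows the handle bar where it should be at 0.95 rad.
- **Beaker, bottle and vial:** all three are standing. Their positions in the scene picture match the first one to within 2 pixels.

The last force reading with the arm clear was about 1 N, which is sensor noise.

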